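Lock the spice mill's shaft with its pin

ROBOT

A 6-joint arm with a two-finger parallel gripper is mounted at the origin on the work surface. World frame = base frame: x ahead of the robot, y to its left, z up, the work surface at z = 0. Lengths are in mm, angles in rad, forces in N, time in s.
With the tool pointing down it reaches from about 400 to 925 mm from the base axis. Payload 12.5 kg.
Tool frame: the origin (TCP) lies midway between the tips of the shut fingers; the grasp point (between the pads) lies 19 mm behind it (env.pinch_z is the z of the grasp point in the tool frame, in mm); z points along the fingers, y is the line along which they close (so a half turn about z gives the same grasp; the last joint's range is limited). The gripper opens to 95 mm and grips with 3 to 60 N. Pads are 20 mm wide; open, the fingers measure 119 mm over their backs; the gripper's body (75 mm by 180 mm) begins 59 mm behind the grasp point.
Start: joints at [-1.362, 0.491, 1.559, -0, 1.092, -0.106], TCP at [193.54, -594.297, 214.661] pointing down, gripper open.
Joint ranges: [-3.1, 3.1], [-0.84, 2.19], [0.05, 2.79], [-1.13, 4.28], [0.06, 2.93], [-2.69, 2.69]. Speed limits (rad/s): [2.22, 2.22, 2.79, 3.14, 3.14, 3.14].

INTERFACE

Orientations are given as [roll, pitch, yaw] about the fixed x, y, z axes, in that order (R = Rz(yaw) Ry(pitch) Rx(roll)).
In Python, from cell import env, eyes gives the robot as it stands.
- The arm moves only by the shell command python3 -m inch 'ROWS'. ROWS is JSON, a list of rows, each a list of 3 entries, a list of its own where there are three numbers: the shift along the tool's x, y, z in units of 60 mm (1.0 is 60 mm), then the turn about the tool's z in units of 5 degrees (1.0 is 5 degrees), then the closure, from -1 (fully open) to 1 (shut). In form: [[[tx, ty, tz], turn, claw], ...]. A call has exactly 10 rows; each row shifts and turns the commanded pose from where the row before left it, along the tool's axes as they then stand; what a row does not reach is not made up. A row lasts 1/8 s, in which the tool goes at most 62.5 mm and 10.7 degrees, less where a joint would pass 70% of its speed; a pose out of reach is approached as far as the arm can. A call is refused whole if a number of a shift passes 1 or a number of a turn 1, either way. A call with a gripper value outside its range is refused whole. The fingers move at their own pace and stop on an object; the grip force is fixed at half the most. Time passes only in rows, so rows that do not move let the fingers close, or fill a call up. It gives the time, the measured TCP pose, the force, the opening and the grip force at its end, in the units of the state.
- env.state(): the state, without advancing time (a new reading comes with each control period).
- eyes.read_camera(name): name is "scene" or "top"; returns a dict with "pixels" (400x640x3 uint8, red, green, blue), "fx", "fy", "cx", "cy" (pixels), "distortion" ([k1, k2, p1, p2, k3] as OpenCV has them; the pictures are not rectified), "extrinsics" (4x4, takes a point from world to camera coordinates). Camera axes: x right, y down, z forward; pixel columns grow to the right and rows downward; lengths in mm; the calibration is good to about 2 mm. A picture is of the moment at which its call begins. There is no depth.
- env.job_done(): hands the job in; it is judged then, once.
Trained networks look in a picture, given as the dict that the camera call returned (one of the last four; its "shot" number tells which), for a name from the list of things; names that differ only in an ending like _2 or _b are one class to them, and where a whole thing is asked for, a point or a joint stands for the part that bears it (a point fixed in the world has none). Each returns a list of dicts, best first, with "score" (0 to 1); they miss things now and then, are a little off and sometimes report something else, mostly with a low value. They report only what shows in the picture. A call takes as long as a camera call.
- eyes.boxes_of(name, picture): "centre" ([row, column] in pixels, amid what is visible of it).
- eyes.cut_out(name, picture): "mask" (400x640 bool, what is visible of it) and "centre" ([row, column] in pixels, amid what is visible of it).
- eyes.spot_point(name, picture): "centre" ([row, column] in pixels: a listed point, or the origin of a listed thing).
The state is a dict: "t": time; "joints": joint angles; "qvel": joint speeds; "tau": joint torques, N m; "eef_pos": TCP position; "tcp_rot": TCP orientation; "ft_force": force on the tool from outside, world axes, zero at the start; "moment": the same for the moment, N m; "opening": opening from 0.0 (shut) to 1.0 (fully open); "grip_force": force on a finger pad.
Only numpy, scipy, OpenCV 4.12 (cv2) and the standard library are available. Lean on these libraries where they do the work, as an engineer would, in place of code of your own. Each camera call takes 0.05 s, during which the arm holds its last target. There are 200 camera calls.

TASK

Lock the shaft of the spice mill so that its burrs can be unscrewed for cleaning: take the steel lock pin from the wooden accessory block and stand it in the hole on top of the mill's bearing housing, turn the crank slowly clockwise (seen from the handle's end) until the shaft's cross-hole comes in line under the pin and the pin drops in, and see that the pin is fully home with its head down on the housing. Do not force the pin or the crank: ease off as soon as you feel the pin catch and at most rock the crank lightly to let it fall, and leave everything else where it is.

Things in the scene. Friction and masses are not known exactly. Their poses are not given: they have to be found in the camera images.
- mill: Table-top hand spice mill, fixed: wooden foot board 130 x 215 x 18 mm, grey cast body, steel hopper. Origin: on the board's underside; z up. Its level shaft runs along the mill's y axis, 125 mm above the origin. From -y to +y: crank with wooden handle, bearing housing (46 mm along x, 34 mm along y, centred on y = -45 mm, flat top at z = 159.5 mm), burr housing, hopper, adjusting nut.
- hopper_rim (a point): Centre of the rim of the mill's round steel hopper: 96 mm across, the mill's highest point, at 0, 50, 235 mm in the mill's frame.
- pin_hole (a point): Centre of the mouth of the upright lock-pin hole in the flat top of the bearing housing (mill frame 0, -45, 159.5 mm), axes as the mill's. 9 mm wide, 1.5 mm chamfer, 16 mm deep down to the shaft's bushing; it goes on through the housing floor under the bushing (10 mm wide). A pin that is fully home has its head on the housing top and its tip 59 mm below this point.
- shaft_axis (a point): Point on the shaft's axis 34.5 mm under the pin hole's mouth, axes as the mill's. Here turns the brass bushing, 36 mm diameter, with one 9.5 mm cross-hole through it. Out of line, the pin stands on the bushing, 42.5 mm short of home. In line, it falls through by its own weight; it may catch early and hang part way, blocking the crank: a light rocking of the crank lets it fall on.
- crank: The crank with the bushing clamped in its hub. Origin: on the shaft axis under the pin hole; y along the shaft, z along the arm (55 mm long, in the plane y = -40 mm). Friction 0.08 N m; stays put. Clockwise seen from the handle's end moves an upright arm to the mill's +x. Starts 40 to 63 deg from upright on the -x side; the hole is in line (unseen) between 20 deg on -x and 57 deg on +x.
- crank_knob (a point): Centre of the wooden handle knob on the crank's end (crank frame 0, -70, 55 mm): 50 mm long, 21 to 23 mm thick, its axis level along the mill's y; it spins freely on its spindle, so it can be gripped from above and carried round in an arc.
- pin: The lock pin: straight steel pin, shank 8 mm diameter and 59 mm long with a round nose, and a plain round head 20 mm diameter and 16 mm tall on top; 60 g. Origin: the tip; z points up to the head (head from z = 59 to 75 mm). At the start it stands upright in one of the three holes of the accessory block, the only one with a round 20 mm head.
- block: Fixed wooden accessory block 170 x 50 x 45 mm. Origin: centre of its underside. Three 11 mm wide holes, 35 mm deep, in a row along its x axis at x = -55, 0 and +55 mm hold pin, key and brush, in any order.
- key: Steel burr key standing in the block: 8 mm shank with a 34 x 10 x 10 mm cross bar on top, 69 mm tall. Origin: lower tip, z up. Leave it.
- brush: Small cleaning brush standing in the block, bristles up, 16 to 20 mm thick, 119 mm tall. Origin: lower tip, z up. Leave it.
- pot: Black lidded ceramic pot, lid 156 mm diameter, 182 mm over its two lugs, 128 mm tall. Origin: centre of its underside. Leave it.
- sieve: Small steel sieve lying on the mat, bowl 80 mm, 34 mm tall, with a 125 mm wire handle along its -x. Origin: centre of the bowl's underside. Leave it.
- spoon1: Wooden spoon 280 mm long lying at the back along its x axis. 12 mm thick. Origin: under its middle. Leave it.
- spoon2: Darker wooden spoon 260 mm long lying on the right along its x axis. 12 mm thick. Origin: under its middle. Leave it.
- jar: Small glass jar with steel cap, 48 mm diameter, 85 mm tall. Origin: centre of its underside. Leave it.

How it is judged (in metres and radians):
At the end, for the whole second after the job is handed in: The lock pin stands upright (within 0.08 rad) in the pin hole of the bearing housing, through the bushing's cross-hole, its head down on the housing within 3 mm (tip at least 56 mm below the mouth and within 4 mm of the hole's axis), at rest and released, with the crank at rest (horizontal distance between pin and pin_hole below 0.004 m and z of pin in the frame of pin_hole below -0.056 m and angle between pin's own z axis and vertical below 0.08 rad and linear speed of each of pin, crank below 0.02 m/s); the robot touches nothing.
It fails at once if the pin is forced: more than 90 N between it and the mill with its crank, by pressing the pin or by turning the crank against it (some 14 N at the crank's handle) (contact force between pin and mill above 90 N).
It fails at once if key, brush, pot, sieve, jar or a spoon moved by more than 40 mm (distance of any of key, brush, pot, sieve, jar, spoon1, spoon2 from where it was at the start of the episode above 0.04 m).
It also fails if it takes over 72 s, if anything falls off the work surface, if the arm or the gripper's body presses on something with over 40 N, if the wrist force passes 120 N, or if a joint passes its speed limit or range.

## Working session

There is one attempt and no reset: what is moved stays moved. The work goes in short steps, Python scripts to look and compute and a shell command to move; the robot and the scene stay as the last step left them, time stands still between calls to the robot, and variables do not carry over. Pictures are saved under pics/ and viewed, at most 10 in all, crops included, and the job is handed in when it is done.

```bash
mkdir -p pics; ls; cat > h.py <<'E'
import numpy as np, cv2
from cell import env, eyes
def ray(p,rc):
    K=np.array([[p['fx'],0,p['cx']],[0,p['fy'],p['cy']],[0,0,1.]])
    u=cv2.undistortPoints(np.array([[[rc[1],rc[0]]]],float),K,np.array(p['distortion'],float))[0,0]
    E=np.array(p['extrinsics']);R,t=E[:3,:3],E[:3,3]
    return -R.T@t, R.T@np.array([u[0],u[1],1.])
def onz(p,rc,z):
    c,d=ray(p,rc); return c+d*(z-c[2])/d[2]
def tri(p1,a,p2,b):
    c1,d1=ray(p1,a);c2,d2=ray(p2,b);d1/=np.linalg.norm(d1);d2/=np.linalg.norm(d2)
    s=np.linalg.lstsq(np.c_[d1,-d2],c2-c1,rcond=None)[0]
    q1,q2=c1+s[0]*d1,c2+s[1]*d2
    return (q1+q2)/2,np.linalg.norm(q1-q2)
def proj(p,X):
    K=np.array([[p['fx'],0,p['cx']],[0,p['fy'],p['cy']],[0,0,1.]]);E=np.array(p['extrinsics'])
    q=cv2.projectPoints(np.array([X],float),cv2.Rodrigues(E[:3,:3])[0],E[:3,3],K,np.array(p['distortion'],float))[0][0,0]
    return q[::-1]
E
python3 - <<'E'
from h import *
P={n:eyes.read_camera(n) for n in('scene','top')}
for n in P: cv2.imwrite(f'pics/{n}0.png',P[n]['pixels'][:,:,::-1]); print(n,np.round(ray(P[n],(200,320))[0]))
for k in ['hopper_rim','pin_hole','shaft_axis','crank_knob','crank','mill','pin','block','key','brush','pot','jar','sieve']:
    r={n:eyes.spot_point(k,P[n]) for n in P}
    for n in P: print(k,n,[(np.round(d['centre'],1).tolist(),round(d['score'],2)) for d in r[n][:2]])
    if r['scene'] and r['top']:
        x,e=tri(P['scene'],r['scene'][0]['centre'],P['top'],r['top'][0]['centre']); print('   ',np.round(x,1),round(e,1))
print(env.state(),env.pinch_z)
E
```

```text
pics
scene [1033. -296. 1000.]
top [ 559.  -48. 1248.]
hopper_rim scene [([130.3, 326.1], 0.7), ([249.1, 392.4], 0.52)]
hopper_rim top [([239.8, 284.4], 0.82)]
    [534.9  21.7 244.5] 4.2
pin_hole scene [([157.4, 286.9], 0.62), ([129.0, 400.2], 0.16)]
pin_hole top [([268.5, 179.8], 0.6), ([251.7, 322.8], 0.55)]
    [475.7  97.2 182.9] 338.3
shaft_axis scene [([164.4, 290.2], 0.58)]
shaft_axis top [([248.9, 322.8], 0.92)]
    [510.  -68.8 134.7] 2.5
crank_knob scene [([145.9, 257.6], 0.78)]
crank_knob top [([278.5, 345.9], 0.76), ([181.2, 425.7], 0.74)]
    [ 441.4 -124.1  173.7] 4.0
crank scene [([163.9, 291.4], 0.79)]
crank top [([247.8, 322.6], 0.54)]
    [513.4 -67.5 140.4] 4.0
mill scene [([185.6, 313.2], 0.71), ([131.2, 395.4], 0.29)]
mill top [([139.8, 276.5], 0.68), ([242.7, 303.1], 0.56)]
    [720.2 -38.1 352.7] 146.0
pin scene [([141.8, 409.3], 0.51)]
pin top [([228.1, 190.1], 0.38)]
    [560.3 297.4  36.6] 9.8
block scene [([135.6, 399.6], 0.9), ([163.6, 291.4], 0.69)]
block top [([247.0, 185.9], 0.64), ([228.6, 192.3], 0.52)]
    [504.5 317.5  -9.4] 2.8
key scene [([156.6,
[... 596 characters left out ...]

{'t': 1.4, 'joints': array([-1.36156260e+00,  4.90903413e-01,  1.55891821e+00,  1.40354913e-05,
        1.09168020e+00, -1.05639969e-01]), 'qvel': array([ 4.05359300e-04,  1.10525932e-03, -1.89348725e-04, -3.22911294e-05,
        6.12616332e-04,  5.32643718e-04]), 'tau': array([ 1.75201356e-03, -6.12459612e+01, -2.58430713e+01,  6.93816156e-02,
        4.45355731e-02, -2.99037220e-05]), 'eef_pos': array([ 193.56428238, -594.28575938,  214.65254225]), 'tcp_rot': array([ 3.14150101e+00, -2.80847896e-06,  3.14867221e-01]), 'ft_force': array([-0.77896425,  0.18478994, -0.29617677]), 'moment': array([-0.00776993, -0.00817229,  0.02043386]), 'grip_force': 0.0, 'opening': 1.0014554094931523} -18.8
```

View images.

```bash
python3 - <<'E'
import cv2
a=cv2.imread('pics/scene0.png')[80:230,220:460]; b=cv2.imread('pics/top0.png')[190:310,140:380]
cv2.imwrite('pics/c.png',cv2.vconcat([cv2.resize(a,None,fx=2.6,fy=2.6,interpolation=2)[:300*1],cv2.resize(b,None,fx=2.6,fy=2.6,interpolation=2)[:299]]))
E
```

```text
(no output)
```

View pics/c.png

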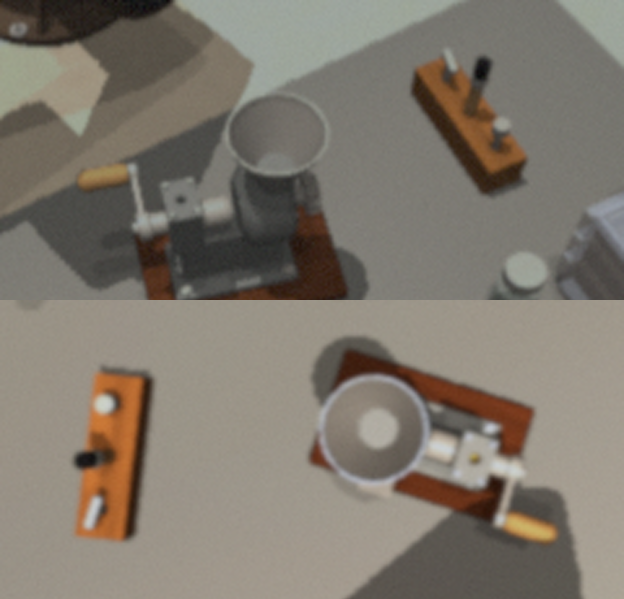

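View pics/top0.png

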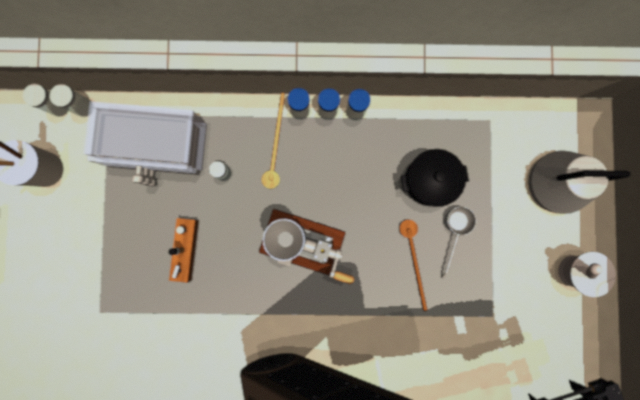

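```bash
python3 - <<'E'
from h import *
from scipy.optimize import least_squares
P={n:eyes.read_camera(n) for n in('scene','top')}
ref={('hopper_rim','scene'):(130,326),('hopper_rim','top'):(239.8,284.4),('pin_hole','scene'):(156.5,289),('pin_hole','top'):(250.7,322.4),('shaft_axis','scene'):(164,290),('shaft_axis','top'):(248.9,322.8),('crank_knob','scene'):(146,257.6),('crank_knob','top'):(278.5,345.9),('pin','scene'):(131,411),('pin','top'):(230,180)}
obs={}
for (k,n),r in ref.items():
    c=[d['centre'] for d in eyes.spot_point(k,P[n]) if np.hypot(*(np.array(d['centre'])-r))<7]
    obs[k,n]=c[0] if c else r
for n in P:
    g=P[n]['pixels'].astype(int)
    for k in('pin',):
        for d in eyes.cut_out(k,P[n])[:2]:
            m=d['mask'];rr,cc=np.where(m);print(n,'mask',d['score'],m.sum(),np.round([rr.mean(),cc.mean()],1),rr.min(),rr.max(),cc.min(),cc.max())
def pts(v):
    x,y,z,w,a=v;c,s=np.cos(w),np.sin(w)
    M=lambda p:np.array([x+c*p[0]-s*p[1],y+s*p[0]+c*p[1],z+p[2]])
    return dict(hopper_rim=M((0,50,235)),pin_hole=M((0,-45,159.5)),shaft_axis=M((0,-45,125)),crank_knob=M((55*np.sin(a),-115,125+55*np.cos(a))))
def f(v):
    Q=pts(v);r=[]
    for (k,n),o in obs.items():
        if k in Q: r+=list(proj(P[n],Q[k])-o)
    return np.r_[r,(v[2])/2]
for w0 in(0.5,-0.5,-1.2,-2):
    S=least_squares(f,[520,-25,3,w0,-0.9],loss='soft_l1');print(np.round(S.x,3),round(S.cost,2))
    if w0==-1.2 or S.cost<20: B=S
print({k:np.round(v,1).tolist() for k,v in pts(B.x).items()}, np.round(f(B.x),1), list(obs))
# pin head top: z = 10+75
for z in(85,77): print(z,onz(P['top'],(230.2,180.4),z),onz(P['scene'],(128.8,412.7),z))
def patch(n,r,c,h): print(P[n]['pixels'][r-h:r+h+1,c-h:c+h+1].sum(2)//3)
patch('top',251,322,5);patch('scene',157,289,5);patch('top',230,180,5)
E
```

```text
scene mask 0.51 81 [130.6 412.1] 125 137 409 416
top mask 0.35 3848 [244.  304.2] 209 283 260 353
[ 5.17554e+02 -2.44670e+01 -1.69000e-01 -3.51000e-01 -3.84950e+01] 8.01
[ 5.17554e+02 -2.44670e+01 -1.69000e-01 -3.51000e-01 -7.96000e-01] 8.01
[ 5.17554e+02 -2.44670e+01 -1.69000e-01 -3.51000e-01 -7.96000e-01] 8.01
[ 5.17554e+02 -2.44670e+01 -1.69000e-01  5.93200e+00 -3.22120e+01] 8.01
{'hopper_rim': [534.7, 22.5, 234.8], 'pin_hole': [502.1, -66.7, 159.3], 'shaft_axis': [502.1, -66.7, 124.8], 'crank_knob': [441.1, -119.0, 163.3]} [-1.4 -0.2 -0.5 -0.8  1.8  1.   1.3  0.2  0.8 -1.4 -0.1  1.1 -0.8 -0.7
 -0.8 -3.2 -0.1] [('hopper_rim', 'scene'), ('hopper_rim', 'top'), ('pin_hole', 'scene'), ('pin_hole', 'top'), ('shaft_axis', 'scene'), ('shaft_axis', 'top'), ('crank_knob', 'scene'), ('crank_knob', 'top'), ('pin', 'scene'), ('pin', 'top')]
85 [551.76270582 304.84649191  85.        ] [554.03020288 308.38984073  85.        ]
77 [551.71542165 307.27268121  77.        ] [549.84389472 313.66906281  77.        ]
[[149 163 168 169 170 169 169 169 167 169 168]
 [157 166 167 168 168 167 166 169 170 1
[... 767 characters left out ...]
121 121 121 118 113 116 122 120 120 125]
 [114 119 120 119 119 121 118 122 123 123 128]
 [117 127 128 121 122 119 120 120 120 119 115]
 [120 126 134 118 119 120 122 121 117 113 108]]
[[137 127 122 124 118 103  86  79  71  73  84]
 [137 131 138 149 151 139 121  99  76  66  67]
 [137 146 161 177 184 182 169 141 100  66  60]
 [143 159 181 194 198 198 192 170 129  80  59]
 [147 165 189 197 201 202 200 185 147  91  63]
 [146 169 189 199 202 203 201 187 149  93  61]
 [142 163 187 196 200 200 195 175 134  88  70]
 [135 148 173 186 191 187 177 151 113  83  79]
 [131 136 149 162 167 159 146 121 100  86  90]
 [127 127 131 138 137 134 122 107  97  97  96]
 [128 124 126 126 124 122 119 114 104 100 101]]
```

```bash
cat >> h.py <<'E'
def to(X,Y,Z,yaw=None):
    s=env.state();p=s['eef_pos'];w=s['tcp_rot'][2];d=np.array([X,Y,Z])-p
    c,n=np.cos(w),np.sin(w)
    print('t',round(s['t'],2),'pos',np.round(p,1),'yaw',round(w,3),'units',np.round(np.array([c*d[0]+n*d[1],n*d[0]-c*d[1],-d[2]])/60,3), 'turn5',None if yaw is None else round(-np.degrees(yaw-w)/5,2))
E
python3 -m inch '[[[0.8,-0.48,-0.25],0,-1],[[0.8,-0.48,-0.25],0,-1],[[0.8,-0.48,-0.25],0,-1],[[0.8,-0.48,-0.25],0,-1],[[0.8,-0.48,-0.25],0,-1],[[0.8,-0.48,-0.25],0,-1],[[0.8,-0.48,-0.25],0,-1],[[0.45,-0.87,0],0,-1],[[0.45,-0.87,0],0,-1],[[0.45,-0.87,0],0,-1]]'
python3 -c "
from h import *
to(552.5,306.5,320)
c=lambda:0
"
```

```text
t: 3.35
eef_pos: [479.2, -122.7, 319.8]
tcp_rot: [3.141, -0.0, 0.315]
ft_force: [0.5, -1.0, 0.5]
opening: 1.0
grip_force: 0.0
t 3.35 pos [ 479.2 -122.7  319.8] yaw 0.315 units [ 3.376e+00 -6.424e+00 -3.000e-03] turn5 None
```

```bash

python3 -m inch '[[[0.42,-0.8,0],0,-0.1],[[0.42,-0.8,0],0,-0.1],[[0.42,-0.8,0],0,-0.1],[[0.42,-0.8,0],0,-0.1],[[0.42,-0.8,0],0,-0.1],[[0.42,-0.8,0],0,-0.1],[[0.42,-0.8,0],0,-0.1],[[0.42,-0.8,0.8],0,-0.1],[[0,0,0.9],0,-0.1],[[0,0,0.5],0,-0.1]]'
python3 - <<'E'
from h import *
P={n:eyes.read_camera(n) for n in('scene','top')}
print('pin head tri',tri(P['scene'],(128.8,412.7),P['top'],(229.7,179.6)),onz(P['top'],(229.7,179.6),85))
print('hole',tri(P['scene'],(156.5,289),P['top'],(250.9,322.4)),onz(P['top'],(250.9,322.4),159.5),onz(P['scene'],(156.5,289),159.5))
a=cv2.resize(P['scene']['pixels'][90:170,350:470],None,fx=5,fy=5,interpolation=2)
b=cv2.resize(P['top']['pixels'][195:255,130:250],None,fx=5,fy=5,interpolation=2)[:200]
cv2.imwrite('pics/d.png',cv2.vconcat([a,b])[:,:,::-1])
to(552.5,306.5,59)
E
```

```text
t: 4.6
eef_pos: [549.7, 296.0, 191.3]
tcp_rot: [3.141, 0.003, 0.316]
ft_force: [0.3, 0.2, 1.1]
opening: 0.547
grip_force: 0.0
pin head tri (array([553.5019767, 307.8197465,  84.6580138]), np.float64(1.6573086174965916)) [553.05050072 306.99068997  85.        ]
hole (array([506.3062129 , -67.59483586, 165.41656746]), np.float64(1.699337639378929)) [505.6344333 -68.4662811 159.5      ] [502.9793919  -65.22441961 159.5       ]
t 4.7 pos [549.4 295.3 191. ] yaw 0.315 units [ 0.107 -0.161  2.199] turn5 None
```

View pics/d.png

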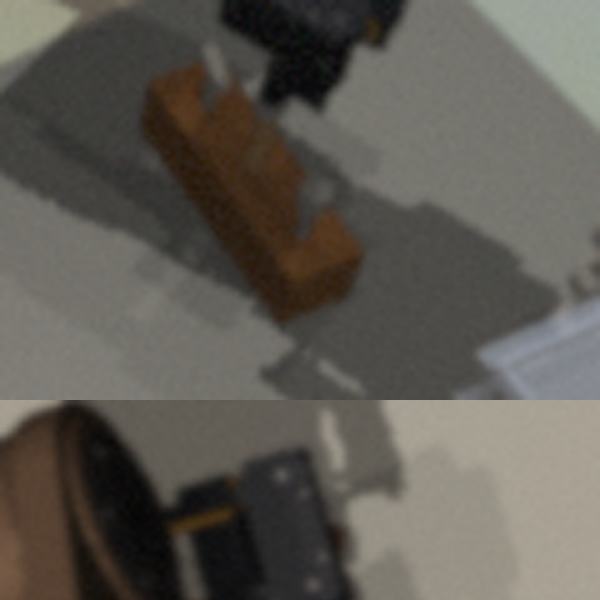

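```bash

python3 -m inch '[[[0.12,-0.17,0],0,-0.1],[[0,0,0.6],0,-0.1],[[0,0,0.6],0,-0.1],[[0,0,0.5],0,-0.1],[[0,0,0.3],0,-0.1],[[0,0,0.2],0,-0.1],[[0,0,0],0,1],[[0,0,0],0,1],[[0,0,0],0,1],[[0,0,0],0,1]]'
```

```text
t: 5.95
eef_pos: [554.6, 307.6, 62.7]
tcp_rot: [3.142, -0.001, 0.315]
ft_force: [0.2, -0.5, 0.7]
opening: 0.202
grip_force: 30.0
```

```bash

python3 -m inch '[[[0,0,-0.5],0,1],[[0,0,-0.9],0,1],[[0,0,-0.95],-1,1],[[0,0,-0.95],-1,1],[[0,0,-0.95],-1,1],[[-0.58,0.68,-0.3],-1,1],[[-0.64,0.63,0],-1,1],[[-0.69,0.57,0],-1,1],[[-0.74,0.51,0],-1,1],[[-0.78,0.44,0],-1,1]]'
python3 -c "
from h import *
to(504.5,-67,320,1.22)
"
```

```text
t: 7.2
eef_pos: [519.0, 39.4, 335.4]
tcp_rot: [3.141, -0.0, 1.016]
ft_force: [0.7, -0.2, -1.8]
opening: 0.2
grip_force: 30.0
t 7.2 pos [519.   39.4 335.4] yaw 1.016 units [-1.634  0.729  0.257] turn5 -2.34
```

```bash

python3 -m inch '[[[-0.41,0.18,0],0,1],[[-0.41,0.18,0],0,1],[[-0.41,0.18,0],0,1],[[-0.41,0.18,0],0,1],[[0,0,0.1],-0.9,1],[[0,0,0.4],-0.9,1],[[0,0,0.5],-0.54,1],[[0,0,0.4],0,1],[[0,0,0.2],0,1],[[0,0,0],0,1]]'
python3 - <<'E'
from h import *
P={n:eyes.read_camera(n) for n in('scene','top')}
a=cv2.resize(P['scene']['pixels'][90:190,240:360],None,fx=5,fy=5,interpolation=2)
b=cv2.resize(P['top']['pixels'][225:275,280:360],None,fx=5,fy=5,interpolation=2)
cv2.imwrite('pics/e.png',a[:,:,::-1])
to(504.5,-67,225,1.22)
p=env.state()['eef_pos']
for X in((0,0,-52.7),(0,0,6)): print(proj(P['scene'],p+X))
E
```

```text
t: 8.45
eef_pos: [504.1, -65.4, 239.0]
tcp_rot: [-3.141, 0.0, 1.217]
ft_force: [0.1, 0.6, -0.6]
opening: 0.202
grip_force: 30.0
t 8.55 pos [504.5 -65.5 240. ] yaw 1.217 units [-0.024  0.009  0.25 ] turn5 -0.03
[150.65358597 288.51749143]
[136.24525157 286.93623485]
```

View pics/e.png

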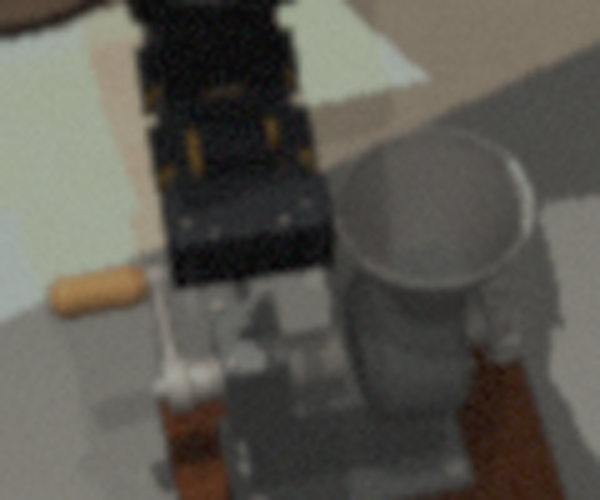

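```bash

python3 - <<'E'
from h import *
p=np.mean([eyes.read_camera('scene')['pixels'].astype(float) for _ in range(4)],0)
a=p[132:178,262:316]; a=np.clip((a-15)*2.0,0,255).astype(np.uint8)
cv2.imwrite('pics/f.png',cv2.resize(a,None,fx=11,fy=11,interpolation=2)[:,:,::-1])
E
```

```text
(no output)
```

View pics/f.png

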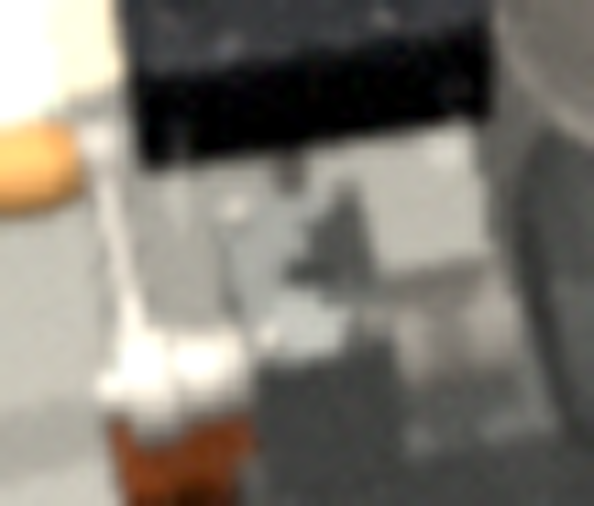

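```bash

python3 -m inch '[[[0,0,0.14],0,1],[[0,0,0.14],0,1],[[0,0,0.12],0,1],[[0,0,0.05],0,1],[[0,0,0.02],0,1],[[0,0,0],0,1],[[0,0,0],0,1],[[0,0,0],0,1],[[0,0,0],0,1],[[0,0,0],0,1]]'
python3 - <<'E'
from h import *
P=eyes.read_camera('scene');p=env.state()['eef_pos'];print(env.state()['ft_force'])
q=np.mean([P['pixels'].astype(float)]+[eyes.read_camera('scene')['pixels'].astype(float) for _ in range(3)],0)
t=p+(-.5,-1.5,-52.7)
print('tip',proj(P,t),'J',np.round([proj(P,t+d)-proj(P,t) for d in np.eye(3)*5],2).tolist())
a=q[140:170,272:308]; a=np.clip((a-15)*2.0,0,255).astype(np.uint8)
cv2.imwrite('pics/g.png',cv2.resize(a,None,fx=16,fy=16,interpolation=2)[:,:,::-1])
to(504.3,-66.9,196)
E
```

```text
t: 10.0
eef_pos: [504.2, -65.4, 211.1]
tcp_rot: [3.141, 0.0, 1.217]
ft_force: [0.1, 1.2, 1.5]
opening: 0.201
grip_force: 30.0
[0.27108388 0.30349579 0.6619748 ]
tip [157.22349954 288.59783161] J [[1.4, 0.94], [-0.83, 1.72], [-1.11, -0.12]]
t 10.2 pos [504.2 -65.4 211. ] yaw 1.217 units [-0.023  0.01   0.251] turn5 None
```

View pics/g.png

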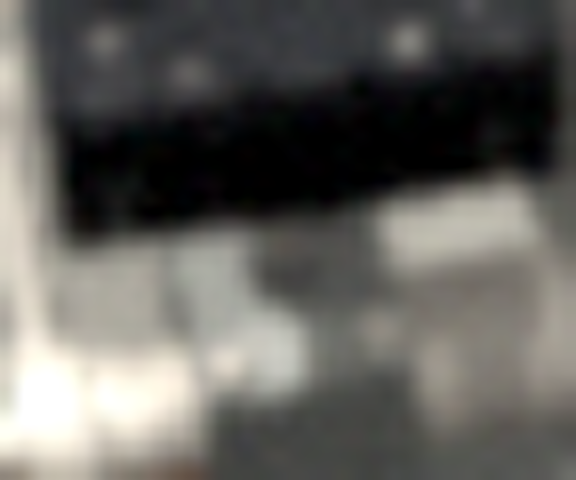

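```bash

python3 -m inch '[[[0,0,0.02],0,1],[[0,0,0.02],0,1],[[0,0,0.02],0,1],[[0,0,0.02],0,1],[[0,0,0.01],0,1],[[0,0,0],0,1],[[0,0,0],0,1],[[0,0,0],0,1],[[0,0,0],0,1],[[0,0,0],0,1]]'
python3 -c "
from h import *
s=env.state();print(s['moment'],s['ft_force'])"
```

```text
t: 11.45
eef_pos: [505.2, -65.7, 205.9]
tcp_rot: [3.139, -0.0, 1.217]
ft_force: [5.1, -1.1, 2.2]
opening: 0.203
grip_force: 30.0
[-0.30733673 -1.36034269 -0.05456477] [ 5.1182409  -1.11917054  2.15993397]
```

```bash

python3 -m inch '[[[0,0.015,0],0,1],[[0,0.015,0],0,1],[[0,0,0],0,1],[[0,0,0.01],0,1],[[0,0,0.02],0,1],[[0,0,0.02],0,1],[[0,0,0],0,1],[[0,0,0],0,1],[[0,0,0],0,1],[[0,0,0],0,1]]'
python3 -c "
from h import *
s=env.state();print(s['moment'],s['ft_force']);w=s['tcp_rot'][2];f=s['ft_force'];print(np.cos(w)*f[0]+np.sin(w)*f[1],np.sin(w)*f[0]-np.cos(w)*f[1])"
```

```text
t: 12.7
eef_pos: [505.8, -66.0, 202.4]
tcp_rot: [-3.141, 0.0, 1.217]
ft_force: [2.9, -0.1, -2.7]
opening: 0.201
grip_force: 30.0
[-0.15641395 -0.87174531  0.00437006] [ 2.92595171 -0.10549635 -2.72739079]
0.9143069669538393 2.7814322997592655
```

```bash

python3 -m inch '[[[0,0.015,0],0,1],[[0,0.01,0],0,1],[[0,0,0.02],0,1],[[0,0,0.02],0,1],[[0,0,0.02],0,1],[[0,0,0.02],0,1],[[0,0,0.01],0,1],[[0,0,0],0,1],[[0,0,0],0,1],[[0,0,0],0,1]]'
python3 -c "
from h import *
s=env.state();print(s['moment'],s['ft_force']);w=s['tcp_rot'][2];f=s['ft_force'];print(np.cos(w)*f[0]+np.sin(w)*f[1],np.sin(w)*f[0]-np.cos(w)*f[1])"
```

```text
t: 13.95
eef_pos: [507.2, -66.5, 197.2]
tcp_rot: [-3.141, 0.0, 1.217]
ft_force: [-0.5, 0.9, -1.1]
opening: 0.2
grip_force: 30.0
[ 0.16707112  0.05742581 -0.01151884] [-0.49192578  0.92556268 -1.1185237 ]
0.6979555886171642 -0.781994405523185
```

```bash

python3 -m inch '[[[0,0,0],0,0.2],[[0,0,0],0,0.1],[[0,0,0],0,0.1],[[0,0,0],0,0.1],[[0,0,-0.2],0,0.1],[[0,0,-0.5],0,0.1],[[0,0,-0.8],0,0.1],[[-0.3,-0.6,0],0,0.1],[[-0.3,-0.6,0],0,0.1],[[0,-0.6,0],0,0.1]]'
python3 - <<'E'
from h import *
from scipy.optimize import least_squares
P={n:eyes.read_camera(n) for n in('scene','top')}
o={}
for n,(r0,r1,c0,c1) in dict(scene=(138,158,245,272),top=(268,290,328,360)).items():
    i=cv2.imread(f'pics/{n}0.png').astype(int);m=np.zeros(i.shape[:2],bool)
    m[r0:r1,c0:c1]=((i[:,:,2]-i[:,:,0])>60)[r0:r1,c0:c1]
    r,c=np.where(m);o[n]=(r.mean(),c.mean());print(n,o[n],m.sum(),r.min(),r.max(),c.min(),c.max())
k,e=tri(P['scene'],o['scene'],P['top'],o['top']);print('knob',k,e)
# corrected mill: hole near (506.5,-67), yaw -.351
for yaw in(-.37,-.351,-.33):
  ex=np.array([np.cos(yaw),np.sin(yaw)]);ey=np.array([-ex[1],ex[0]]);d=k[:2]-(506.3,-67.3);print(yaw,'mill rel',d@ex,d@ey,k[2]-125)
a=P['scene']['pixels'][100:200,240:360]
cv2.imwrite('pics/i.png',cv2.resize(a,None,fx=5,fy=5,interpolation=2)[:,:,::-1])
to(k[0],k[1],k[2]-19)
E
```

```text
t: 15.2
eef_pos: [392.2, -63.1, 288.0]
tcp_rot: [3.141, 0.0, 1.216]
ft_force: [0.2, 0.6, -0.7]
opening: 0.45
grip_force: 0.0
scene (np.float64(147.15463917525773), np.float64(259.1958762886598)) 97 143 151 250 268
top (np.float64(277.2967741935484), np.float64(343.38709677419354)) 155 272 282 334 353
knob [ 442.83642368 -119.71716393  166.95700614] 1.2551744969561989
-0.37 mill rel -40.21397227584966 -71.81936387291108 41.95700613526884
-0.351 mill rel -41.57119968577921 -71.0423813649112 41.95700613526884
-0.33 mill rel -43.05381393027591 -70.15378606582534 41.95700613526884
t 15.3 pos [391.1 -62.1 288.2] yaw 1.217 units [-0.601  1.142  2.338] turn5 None
```

View pics/i.png

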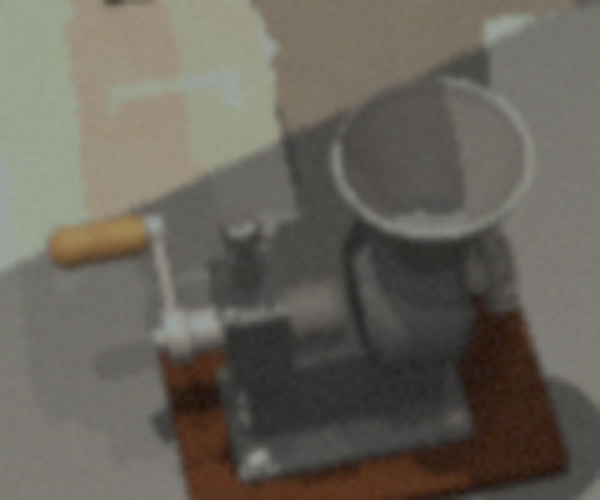

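```bash

python3 -m inch '[[[-0.32,0.57,0],0,0.2],[[-0.32,0.57,0],0,0.2],[[0,0,0.2],0,0.2],[[0,0,0.5],0,0.2],[[0,0,0.5],0,0.2],[[0,0,0.5],0,0.2],[[0,0,0.4],0,0.2],[[0,0,0.2],0,0.2],[[0,0,0.05],0,0.35],[[0,0,0],0,0.38]]'
python3 - <<'E'
from h import *
s=env.state();print(s['ft_force'],s['moment'],s['opening']*95)
to(441.5,-122,147,1.22)
P=eyes.read_camera('scene')
a=P['pixels'][100:200,220:340]
cv2.imwrite('pics/j.png',cv2.resize(a,None,fx=5,fy=5,interpolation=2)[:,:,::-1])
E
```

```text
t: 16.55
eef_pos: [444.6, -122.6, 146.7]
tcp_rot: [3.141, 0.0, 1.217]
ft_force: [0.5, 0.1, -0.2]
opening: 0.316
grip_force: 0.0
[ 0.47699384  0.09425884 -0.1811324 ] [-0.00173186 -0.03021261  0.045704  ] 30.053551489984855
t 16.55 pos [ 444.6 -122.6  146.7] yaw 1.217 units [-0.008 -0.052 -0.005] turn5 -0.03
```

View pics/j.png

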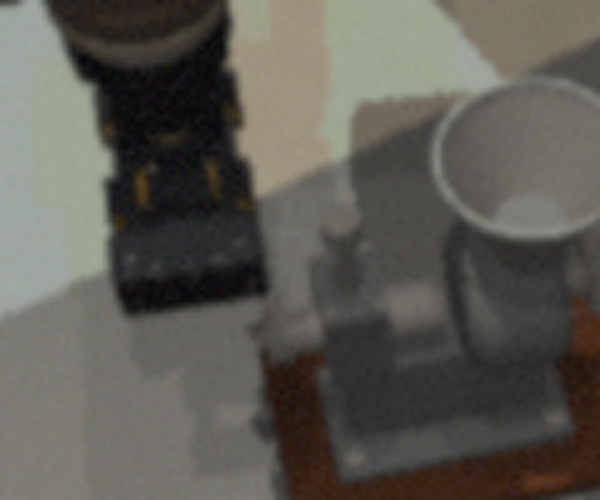

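```bash

python3 -m inch '[[[0,0,0],0,0.5],[[0,0,0],0,0.52],[[0,0,0],0,0.54],[[0,0,0],0,0.56],[[0,0,0],0,0.58],[[0,0,0],0,0.6],[[0,0,0],0,0.6],[[0,0,0],0,0.6],[[0,0,0],0,0.6],[[0,0,0],0,0.6]]'
```

```text
t: 17.85
eef_pos: [443.9, -122.3, 146.3]
tcp_rot: [-3.141, 0.0, 1.218]
ft_force: [-4.7, 3.8, 2.6]
opening: 0.219
grip_force: 29.5
```

```bash
cat > st.py <<'E'
from h import *
s=env.state();p=s['eef_pos'];w=s['tcp_rot'][2];f=s['ft_force']
ex=np.array([np.sin(w),-np.cos(w)])
print('t %.2f  mill x %.1f y %.1f z %.1f  Fx %.1f Fy %.1f Fz %.1f open %.1f'%(s['t'],(p[:2]-(506.8,-66.8))@ex,(p[:2]-(506.8,-66.8))@(-ex[1],ex[0]),p[2],f[:2]@ex,f[:2]@(-ex[1],ex[0]),f[2],s['opening']*95))
E
python3 -m inch '[[[0,0,0],0,0.46],[[0,0,0],0,0.46],[[0,0.04,-0.03],0,0.46],[[0,0.04,-0.03],0,0.46],[[0,0.045,-0.025],0,0.46],[[0,0.045,-0.025],0,0.46],[[0,0.045,-0.025],0,0.46],[[0,0.045,-0.025],0,0.46],[[0,0.045,-0.02],0,0.46],[[0,0,0],0,0.46]]' >/dev/null; python3 st.py
```

```text
t 19.10  mill x -20.5 y -74.1 z 157.1  Fx -0.1 Fy 0.8 Fz 0.5 open 25.6
```

```bash

python3 -m inch '[[[0,0.008,-0.003],0,0.46],[[0,0.008,-0.003],0,0.46],[[0,0.008,-0.003],0,0.46],[[0,0.008,-0.003],0,0.46],[[0,0.008,-0.003],0,0.46],[[0,0.008,-0.003],0,0.46],[[0,0.008,-0.002],0,0.46],[[0,0.008,-0.002],0,0.46],[[0,0.008,0],0,0.46],[[0,0.008,0],0,0.46]]' >/dev/null; python3 st.py
```

```text
t 20.35  mill x -16.2 y -73.9 z 158.3  Fx -2.5 Fy 0.9 Fz 0.5 open 25.7
```

```bash

python3 -m inch '[[[0,0.008,-0.003],0,0.46],[[0,0.008,-0.003],0,0.46],[[0,0.008,-0.003],0,0.46],[[0,0.008,-0.003],0,0.46],[[0,0.008,-0.003],0,0.46],[[0,0.008,-0.003],0,0.46],[[0,0.008,-0.002],0,0.46],[[0,0.008,-0.002],0,0.46],[[0,0.008,0],0,0.46],[[0,0.008,0],0,0.46]]' >/dev/null; python3 st.py
```

```text
t 21.60  mill x -11.4 y -74.0 z 159.6  Fx -1.9 Fy 2.0 Fz -0.4 open 25.5
```

```bash
python3 - <<'E'
from h import *
P=eyes.read_camera('scene')
np.save('ref.npy',P['pixels']); 
print(P['pixels'][138:162,280:297].sum(2)//3)
E
```

```text
[[ 96  99  99  98  96  95  98 102 105  99  87  75  72  74  72  74  73]
 [102 101 104  99  89  92  97 100  99 100  92  84  79  75  75  75  77]
 [105 105 103 100  88  84  97 102  99 100  97  87  79  75  76  74  76]
 [106 103 104 100  85  88  95 100  99  98  96  86  77  75  78  75  77]
 [105 108 107 100  82  86  95 101  99  97  90  75  72  74  73  77  75]
 [105 106 103  99  77  77  92  98  94  90  78  68  69  72  75  76  78]
 [106 106 103  99  77  70  79  80  77  76  69  63  66  74  76  74  73]
 [107 106 107 101  83  73  70  68  70  70  65  63  71  75  75  76  75]
 [106 107 106 105  93  78  69  68  67  72  68  69  69  74  74  73  76]
 [107 109 107 106 100  90  80  68  69  70  74  75  77  78  77  75  74]
 [107 108 106 107 104 100  91  75  64  66  75  78  85  84  78  75  76]
 [106 104 104 104 100  96  85  74  66  63  65  73  81  87  80  79  78]
 [105 100  94  91  86  76  70  66  62  61  62  65  74  75  79  78  77]
 [110  95  84  78  71  67  66  63  64  64  62  65  66  71  77  76  76]
 [112  98  78  71  66  63  62  61  64  65  65  63  69  76  77  78  75]
 [111  99  72  64  63  62  63  58  65  68  61  63  71  75  80  79  77]
 [108  98  71  66  62  61  61  58  63  65  64  66  72  75  79  77  74]
 [107  98  72  66  66  65  64  67  65  69  65  64  72  79  78  77  76]
 [108 103  79  72  72  67  66  68  67  66  64  66  73  76  79  79  76]
 [109 101  79  75  76  72  69  68  63  65  67  67  74  78  79  78  82]
 [107 103  82  70  76  75  73  70  68  71  70  74  76  80  80  80  85]
 [106 102  81  67  75  78  80  77  73  74  74  77  80  83  79  87  89]
 [104  98  87  70  76  79  80  78  78  80  78  78  77  79  82  92  96]
 [ 95  96  90  73  76  83  87  79  79  77  79  78  78  78  76  87  91]]
```

```bash
cat >> st.py <<'E'
print((eyes.read_camera('scene')['pixels'][136:162,286:290].sum(2)//3).mean(1).astype(int))
E
python3 -m inch '[[[0,0.008,-0.002],0,0.46],[[0,0.008,-0.002],0,0.46],[[0,0.008,-0.002],0,0.46],[[0,0.008,-0.002],0,0.46],[[0,0.008,-0.002],0,0.46],[[0,0.008,-0.002],0,0.46],[[0,0.008,-0.002],0,0.46],[[0,0.008,-0.002],0,0.46],[[0,0.008,0],0,0.46],[[0,0.008,0],0,0.46]]' >/dev/null; python3 st.py
```

```text
t 22.90  mill x -6.5 y -74.0 z 160.6  Fx -1.8 Fy 2.0 Fz 0.3 open 25.4
[103 102  98  98  97  97  98  92  77  68  68  74  75  71  66  64  62  60
  59  61  64  65  69  76  78  80]
```

```bash

python3 -m inch '[[[0,0.008,-0.001],0,0.46],[[0,0.008,-0.001],0,0.46],[[0,0.008,-0.001],0,0.46],[[0,0.008,-0.001],0,0.46],[[0,0.008,0],0,0.46],[[0,0.008,0],0,0.46],[[0,0.008,0],0,0.46],[[0,0.008,0],0,0.46],[[0,0.008,0],0,0.46],[[0,0.008,0],0,0.46]]' >/dev/null; python3 st.py
```

```text
t 24.20  mill x -1.7 y -74.0 z 160.8  Fx -2.1 Fy 0.5 Fz -0.1 open 25.7
[103 101  98  96  95  95  96  90  77  67  67  69  74  71  66  64  63  62
  61  62  62  63  67  75  78  80]
```

```bash

python3 -m inch '[[[0,0.008,0],0,0.46],[[0,0.008,0],0,0.46],[[0,0.008,0],0,0.46],[[0,0.008,0],0,0.46],[[0,0.008,0],0,0.46],[[0,0.008,0],0,0.46],[[0,0.008,0],0,0.46],[[0,0.008,0],0,0.46],[[0,0.008,0],0,0.46],[[0,0.008,0],0,0.46]]' >/dev/null; python3 st.py
```

```text
t 25.50  mill x 3.1 y -74.0 z 160.8  Fx -2.0 Fy 1.8 Fz 0.7 open 25.7
[101 100  98  94  94  95  95  89  76  67  64  70  75  71  67  64  62  60
  62  60  61  61  63  70  76  80]
```

```bash

python3 -m inch '[[[0,0.008,0],0,0.46],[[0,0.008,0],0,0.46],[[0,0.008,0],0,0.46],[[0,0.008,0],0,0.46],[[0,0.008,0],0,0.46],[[0,0.008,0],0,0.46],[[0,0.008,0],0,0.46],[[0,0.008,0],0,0.46],[[0,0.008,0],0,0.46],[[0,0.008,0],0,0.46]]' >/dev/null; python3 st.py
```

```text
t 26.80  mill x 7.8 y -74.0 z 160.8  Fx -1.4 Fy 2.4 Fz -1.1 open 25.4
[105 101  97  93  94  94  93  85  74  67  65  71  74  71  65  63  62  60
  59  59  60  60  64  70  74  79]
```

```bash

python3 -m inch '[[[0,0.008,0.001],0,0.46],[[0,0.008,0.001],0,0.46],[[0,0.008,0.001],0,0.46],[[0,0.008,0.001],0,0.46],[[0,0.008,0.001],0,0.46],[[0,0.008,0.001],0,0.46],[[0,0.008,0.001],0,0.46],[[0,0.008,0.001],0,0.46],[[0,0.008,0.001],0,0.46],[[0,0.008,0.001],0,0.46]]' >/dev/null; python3 st.py
```

```text
t 28.10  mill x 12.6 y -74.0 z 160.2  Fx -1.6 Fy 1.7 Fz -0.5 open 25.6
[107 103  98  95  95  94  90  87  72  65  66  70  75  71  66  62  59  59
  59  59  59  60  62  65  69  74]
```

```bash

python3 -m inch '[[[0,0.008,0.002],0,0.46],[[0,0.008,0.002],0,0.46],[[0,0.008,0.002],0,0.46],[[0,0.008,0.002],0,0.46],[[0,0.008,0.002],0,0.46],[[0,0.008,0.002],0,0.46],[[0,0.008,0.002],0,0.46],[[0,0.008,0.002],0,0.46],[[0,0.008,0.002],0,0.46],[[0,0.008,0.002],0,0.46]]' >/dev/null; python3 st.py
```

```text
t 29.40  mill x 17.5 y -74.0 z 159.0  Fx -2.2 Fy 1.4 Fz 0.7 open 25.5
[108 105  98  93  93  92  91  85  75  66  66  72  75  72  66  63  61  62
  60  61  59  57  59  64  68  69]
```

```bash

python3 -m inch '[[[0,0.008,0.003],0,0.46],[[0,0.008,0.003],0,0.46],[[0,0.008,0.003],0,0.46],[[0,0.008,0.003],0,0.46],[[0,0.008,0.003],0,0.46],[[0,0.008,0.003],0,0.46],[[0,0.008,0.003],0,0.46],[[0,0.008,0.003],0,0.46],[[0,0.008,0.003],0,0.46],[[0,0.008,0.003],0,0.46]]' >/dev/null; python3 st.py
```

```text
t 30.70  mill x 22.3 y -74.0 z 157.2  Fx -2.4 Fy 0.3 Fz 1.5 open 25.6
[105 103  97  94  93  93  93  84  71  66  65  69  74  72  66  62  62  59
  60  59  60  57  59  64  66  67]
```

```bash

python3 -m inch '[[[0,0.008,0.004],0,0.46],[[0,0.008,0.004],0,0.46],[[0,0.008,0.004],0,0.46],[[0,0.008,0.004],0,0.46],[[0,0.008,0.004],0,0.46],[[0,0.008,0.004],0,0.46],[[0,0.008,0.004],0,0.46],[[0,0.008,0.004],0,0.46],[[0,0.008,0.004],0,0.46],[[0,0.008,0.004],0,0.46]]' >/dev/null; python3 st.py
```

```text
t 32.00  mill x 27.1 y -74.0 z 154.8  Fx -1.1 Fy 1.9 Fz 0.0 open 25.4
[106 104  98  91  91  93  91  85  73  67  65  70  74  72  66  65  63  59
  60  60  58  58  59  63  66  68]
```

```bash

python3 -m inch '[[[0,0.007,0.004],0,0.46],[[0,0.007,0.004],0,0.46],[[0,0.007,0.004],0,0.46],[[0,0.007,0.004],0,0.46],[[0,0.007,0.004],0,0.46],[[0,0.007,0.004],0,0.46],[[0,0.007,0.004],0,0.46],[[0,0.007,0.004],0,0.46],[[0,0.007,0.004],0,0.46],[[0,0.007,0.004],0,0.46]]' >/dev/null; python3 st.py
```

```text
t 33.30  mill x 31.2 y -74.0 z 152.4  Fx -2.6 Fy 1.4 Fz 0.6 open 25.7
[105 104  98  93  91  92  92  85  73  65  64  70  73  71  66  62  60  60
  58  58  61  58  59  64  66  68]
```

```bash

python3 -m inch '[[[0,0.007,0.005],0,0.46],[[0,0.007,0.005],0,0.46],[[0,0.007,0.005],0,0.46],[[0,0.007,0.005],0,0.46],[[0,0.007,0.005],0,0.46],[[0,0.007,0.005],0,0.46],[[0,0.007,0.005],0,0.46],[[0,0.007,0.005],0,0.46],[[0,0.007,0.005],0,0.46],[[0,0.007,0.005],0,0.46]]' >/dev/null; python3 st.py
```

```text
t 34.60  mill x 35.5 y -74.0 z 149.4  Fx -1.4 Fy 1.5 Fz -0.6 open 25.8
[103 101  96  93  91  92  91  85  71  67  66  71  74  72  66  62  61  60
  59  60  57  57  59  65  65  67]
```

```bash

python3 -m inch '[[[0,0.006,0.005],0,0.46],[[0,0.006,0.005],0,0.46],[[0,0.006,0.005],0,0.46],[[0,0.006,0.005],0,0.46],[[0,0.006,0.005],0,0.46],[[0,0.006,0.005],0,0.46],[[0,0.006,0.005],0,0.46],[[0,0.006,0.005],0,0.46],[[0,0.006,0.005],0,0.46],[[0,0.006,0.005],0,0.46]]' >/dev/null; python3 st.py
```

```text
t 35.90  mill x 39.1 y -74.0 z 146.4  Fx -0.8 Fy 1.0 Fz -0.0 open 25.6
[104 102  98  95  93  93  93  88  78  67  64  64  68  69  64  64  62  60
  58  60  59  58  58  63  66  67]
```

```bash

python3 -m inch '[[[0,0.004,0.003],0,0.46],[[0,0.004,0.003],0,0.46],[[0,0.004,0.003],0,0.46],[[0,0.004,0.003],0,0.46],[[0,0.004,0.003],0,0.46],[[0,0.004,0.003],0,0.46],[[0,0.004,0.003],0,0.46],[[0,0,0],0,0.46],[[0,0,0],0,0.46],[[0,0,0],0,0.46]]' >/dev/null; python3 st.py
```

```text
t 37.20  mill x 40.8 y -74.0 z 145.2  Fx 0.1 Fy 0.6 Fz 1.0 open 25.5
[104 104 104 105 106 106 104 105 106 104 101 101  98  90  85  85  85  85
  85  78  66  61  59  60  65  67]
```

```bash

python3 - <<'E'
from h import *
P=eyes.read_camera('scene')
a=np.clip((P['pixels'][125:180,255:325].astype(float)-15)*1.7,0,255).astype(np.uint8)
r=np.clip((np.load('ref.npy')[125:180,255:325].astype(float)-15)*1.7,0,255).astype(np.uint8)
cv2.imwrite('pics/k.png',cv2.resize(np.hstack([r,a]),None,fx=5.7,fy=5.7,interpolation=2)[:,:,::-1])
E
```

```text
(no output)
```

View pics/k.png

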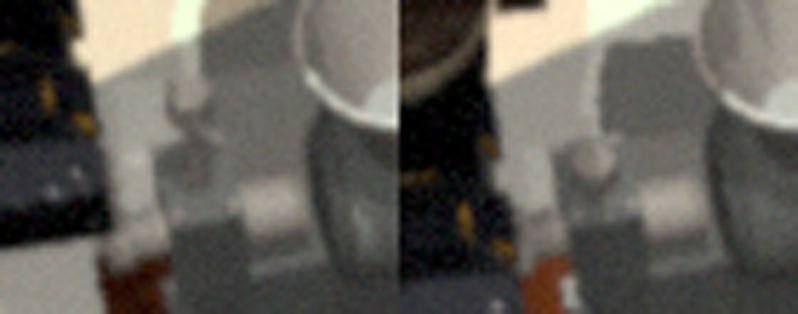

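```bash

python3 -m inch '[[[0,-0.025,0],0,0.46],[[0,-0.025,0],0,0.46],[[0,-0.02,0],0,0.46],[[0,-0.015,0],0,0.46],[[0,-0.01,0],0,0.46],[[0,0,0],0,0.46],[[0,0,0],0,0.46],[[0,0.02,0],0,0.46],[[0,0.02,0],0,0.46],[[0,0,0],0,0.46]]' >/dev/null; python3 st.py
python3 - <<'E'
from h import *
P=eyes.read_camera('scene');X=np.array([506.5,-67.3])
q=lambda z:proj(P,np.r_[X,z])
print('top centre standing',q(218),'home',q(175.5),'mouth',q(159.5))
now=P['pixels'].sum(2).astype(np.float32)/3;ref=np.load('ref.npy').sum(2).astype(np.float32)/3
for im,r in((ref,141),(now,151)):
    print(im[r-7:r+10,282:297].astype(int))
E
```

```text
t 38.55  mill x 37.1 y -73.9 z 145.0  Fx 1.2 Fy -0.7 Fz -0.2 open 25.5
[104 103 106 107 107 107 107 107 105 101 101 102  99  91  85  85  85  84
  83  76  64  61  60  61  65  67]
top centre standing [144.20407864 287.43427238] home [154.2442196 288.5503646] mouth [157.83259026 288.94934887]
[[118 108 102 100 102 110 108 103  78  70  66  67  65  67  66]
 [102  99  97  96 100 106 110 102  79  67  66  69  67  64  67]
 [ 98  97  96  95 100 107 109 105  78  68  67  68  67  68  70]
 [ 96  97  95  98  99 104 110 101  79  70  67  69  69  70  71]
 [ 99  98  96  95  98 102 105  99  87  75  72  74  72  74  73]
 [104  99  89  92  97 100  99 100  92  84  79  75  75  75  77]
 [103 100  88  84  97 102  99 100  97  87  79  75  76  74  76]
 [104 100  85  88  95 100  99  98  96  86  77  75  78  75  77]
 [107 100  82  86  95 101  99  97  90  75  72  74  73  77  75]
 [103  99  77  77  92  98  94  90  78  68  69  72  75  76  78]
 [103  99  77  70  79  80  77  76  69  63  66  74  76  74  73]
 [107 101  83  73  70  68  70  70  65  63  71  75  75  76  75]
 [106 105  93  78  69  68  67  72  68  69  69  74  74
[... 634 characters left out ...]
8  74]
 [ 93  91  86  80  80  85  88  94  96  91  86  82  80  77  78]
 [ 83  83  74  73  81  81  86  91  98 101  88  80  80  78  78]
 [ 75  70  72  73  84  84  85  88 100 102  95  82  81  79  78]
 [ 71  66  66  74  80  85  86  92  99 101  91  78  79  80  78]
 [ 71  66  65  68  77  84  85  92  95  93  81  73  77  79  79]
 [ 74  64  64  63  69  73  82  82  88  77  66  68  76  79  79]
 [ 76  65  64  61  61  66  70  73  72  67  60  70  79  79  80]
 [ 80  67  66  62  59  58  61  66  64  64  66  77  81  81  83]
 [ 79  63  66  65  62  63  56  62  66  66  72  78  80  86  86]
 [ 84  63  65  63  65  63  62  61  73  78  80  78  85  91  90]
 [ 84  66  61  65  67  66  62  62  71  78  79  82  86  94  97]]
```

```bash

python3 -m inch '[[[0,0,0],0,0.2],[[0,0,0],0,0.2],[[0,0,0],0,0.2],[[0,0,-0.2],0,0.2],[[0,0,-0.5],0,0.2],[[0,0,-0.8],0,0.2],[[-0.5,0,-0.8],0,0.2],[[-0.8,0,0],0,0.2],[[-0.8,0,0],0,0.2],[[-0.5,0,0],0,0.2]]'
python3 - <<'E'
from h import *
P={n:eyes.read_camera(n) for n in('scene','top')}
a=cv2.resize(P['scene']['pixels'][125:185,250:320],None,fx=6,fy=6,interpolation=2)
b=cv2.resize(P['top']['pixels'][225:285,290:360],None,fx=6,fy=6,interpolation=2)
cv2.imwrite('pics/l.png',np.clip(np.hstack([a[:,:390],b[:,:390]]).astype(float)*1.2,0,255).astype(np.uint8)[:,:,::-1])
E
python3 st.py
```

```text
t: 39.9
eef_pos: [461.4, -297.2, 284.2]
tcp_rot: [3.141, 0.001, 1.216]
ft_force: [-0.3, 0.4, 0.4]
opening: 0.403
grip_force: 0.0
t 40.00  mill x 37.9 y -232.3 z 283.9  Fx 0.5 Fy 0.4 Fz -0.9 open 38.2
[ 70  69  70  71  69  70  69  72  76  78  78  79  89 117 146 159 162 162
 157 132  96  80  85 106 122 129]
```

View pics/l.png

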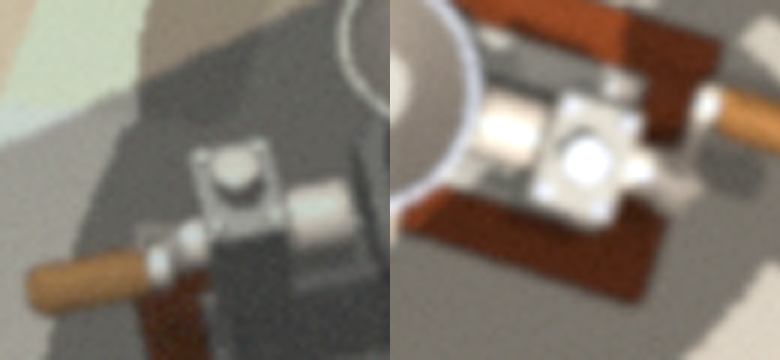

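```bash

python3 - <<'E'
from h import *
from scipy.optimize import least_squares
S=[eyes.read_camera('scene') for _ in range(4)];P=S[0]
im=np.mean([s['pixels'].astype(float).mean(2) for s in S],0)
i0=cv2.imread('pics/scene0.png').astype(float).mean(2)
print(np.round(im[146:168,280:300]).astype(int))
# housing-top outline seen in the first (empty) picture: hull centre of bright region
for nm,g,th in(('first',i0,95),('now',im,100)):
    m=np.zeros(g.shape,np.uint8);w=g[145:168,278:300];m[145:168,278:300]=w>th
    n,l,st,c=cv2.connectedComponentsWithStats(m);k=1+np.argmax(st[1:,4])
    h=cv2.convexHull(np.argwhere(l==k)[:,::-1].astype(np.int32));M=cv2.moments(h);print(nm,st[k],'row',M['m01']/M['m00'],'col',M['m10']/M['m00'])
E
```

```text
[[ 79  78  79  78  78  79  79  80  80  78  80  80  80  81  80  79  80  81
   79  80]
 [ 79  79  79  80  79  79  79  79  81  82  84  86  88  91  85  80  81  80
   80  79]
 [ 80  78  80  81  81  82  85  86  90  93 100 109 121 120 103  85  81  79
   80  80]
 [ 81  82  89  99  99 100 107 113 121 127 129 134 140 138 115  89  80  80
   80  79]
 [ 82  90 115 134 129 126 136 146 151 154 153 145 132 122 115  94  80  80
   80  80]
 [ 80  95 126 141 132 138 153 160 162 163 161 157 140 122 119 101  85  78
   80  81]
 [ 79  90 115 119 122 140 159 164 165 166 163 161 147 125 121 107  86  80
   81  80]
 [ 79  88 112 121 124 137 157 165 165 166 163 158 139 119 120 112  89  79
   80  79]
 [ 80  86 107 125 125 125 146 158 163 162 158 144 114 100 115 116  95  82
   80  81]
 [ 79  85 100 123 125 109 113 129 146 146 133 108  82  79 103 116 102  85
   85  89]
 [ 79  80  95 121 125 108  88  92 105 105  95  78  68  78 101 117 107  94
  107 117]
 [ 80  79  88 117 126 116  94  77  75  75  72  66  69  89 114 122 115 114
  135 148]
 [ 79  77  80 105 124 123 108  89  76  70  71  72  79  99 122 128 124 127
  152 
[... 213 characters left out ...]
127 127 128 128 125 123 137 135 127
  133 156]
 [104 126 145 140 128 138 141 127 126 129 129 128 126 121 116 117 118 113
  122 145]
 [124 152 165 153 130 128 124 112 120 122 121 117 109 101  97  86  84  85
  103 125]
 [132 158 168 158 133 116 100  97 100  99  88  85  78  72  67  61  59  67
   89 106]
 [129 147 159 151 120  89  72  72  71  69  61  57  56  55  54  54  53  57
   78  90]
 [119 131 143 136 106  71  56  55  53  53  53  53  52  52  52  53  52  56
   66  76]
 [104 114 120 117  97  67  53  52  52  52  53  51  53  51  51  52  52  53
   59  65]]
first [278 145  22  23 291] row 157.0351617440225 col 289.2559774964838
now [278 148  22  20 238] row 157.97767145135566 col 288.6065922381712
```

```bash
python3 -c "
from cell import env
print(env.job_done())"
```

```text
the job is handed in; nothing more can be done
None
```

The lock pin dropped through the shaft's cross-hole with the crank about 42–45° past upright, and the camera images show its head down on the bearing housing (to within about 1–2 mm). The crank and pin are released, the arm is clear, and I handed the job in at about 40 s, though it returned no verdict.

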